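# Build the next deck of a kiln load over a pinch pot

## Robot

A 7-joint arm with a two-finger parallel gripper is mounted at the origin on a cart in front of the work surface, level with it; the furniture and walls round the work are solid. World frame = base frame: x ahead of the robot, y to its left, z up, the work surface at z = 0. Lengths are in m, angles in rad, forces in N, time in s.
With the tool pointing down it reaches from about 0.425 to 0.875 m from the base axis. Payload 4.7 kg.
Tool frame: the origin (TCP) lies between the finger pads; the fingertips stand 11 mm ahead of it and the grasp point (between the pads) lies 8 mm behind it; z points along the fingers, x is the direction in which the jaws open and shut, and the axes are right-handed (so a half turn about z gives the same grasp; the last joint's range is limited). The gripper opens to 85 mm and grips with 20 to 120 N. Pads are 22 mm wide; open, the fingers measure 114 mm over their backs; the gripper's body (76 mm by 85 mm) begins 54 mm behind the grasp point. The pads swing forward as they close: fully open they stand 13 mm farther back than shut.
Start: joints at [-1.092, 0.321, -0.07, 1.45, 0.023, 1.371, -0.057], TCP at [0.291, 0.581, 0.242] pointing down, gripper open.
Joint ranges: [-2.86, 2.86], [-0.3, 2.09], [-1.38, 1.24], [0.06, 2.45], [-1.56, 4.7], [0.09, 2.05], [-2.69, 2.69]. Speed limits (rad/s): [2.57, 2.57, 3.14, 3.14, 3.14, 3.14, 3.14].

## Interface

Orientations are given as a unit quaternion [w, x, y, z].
In Python, from workcell import bot gives the robot as it stands. The module is installed in compiled form; this text tells all that it offers.
- The arm moves only by the shell command python3 -m pendant 'ROWS' [OPENING] [FORCE]. ROWS is JSON, a list of rows, each a list of 4 numbers: the shift along the tool's x, y, z in mm, then the turn about the tool's z in degrees. A call has 1 to 10 rows; each row shifts and turns the commanded pose from where the row before left it, along the tool's axes as they then stand; what a row does not reach is not made up. A row lasts 1/10 s, in which the tool goes at most 50 mm and 8.59 degrees, less where a joint would pass 70% of its speed; a pose out of reach is approached as far as the arm can. A call with a gripper value outside its range is refused whole. OPENING is the closure, from 0 (fully open) to 1 (shut), set as the call begins (- or left out, the last holds). The fingers move at their own pace and stop on an object; FORCE is the grip in N (left out, the last holds). Time passes only in rows, so rows that do not move let the fingers close. It gives the time, the measured TCP pose, the force and the opening at its end, in the units of the state.
- bot.sense(): the state, without advancing time (a new reading comes with each control period).
- bot.grab_frame(name): name is "scene" or "top" or "wrist"; returns a dict with "frame" (384x512x3 uint8, blue, green, red), "depth" (384x512 float32, m along the optical axis (not along the pixel's ray), 0 where there is no reading), "fx", "fy", "cx", "cy" (pixels), "pose" (4x4, takes a point from camera to world coordinates). Camera axes: x right, y down, z forward; pixel columns grow to the right and rows downward; lengths in m; the calibration is good to about 2 mm. The wrist camera is an equidistant fisheye: a pixel r from the principal point sees the ray r / f radians off the axis. A picture is of the moment at which its call begins.
- bot.close_job(): hands the job in, once; it reports no verdict.
Trained networks look in the newest picture that a camera, given by its name, has taken for a name from the list of things; names that differ only in an ending like _2 or _b are one class to them, and where a whole thing is asked for, a point or a joint stands for the part that bears it (a point fixed in the world has none). Each returns a list of dicts, best first, with "conf" (0 to 1); they miss things now and then, are a little off and sometimes report something else, mostly with a low value. They report only what shows in the picture. A call takes as long as a camera call. They do not tell look-alikes from the thing itself.
- bot.look_for(query, camera): "position" ([column, row] in pixels, amid what is visible of it).
- bot.outline_of(query, camera): "region" (384x512 bool, what is visible of it) and "position" ([column, row] in pixels, amid what is visible of it).
The state is a dict: "time_s": time; "joint_pos": joint angles; "qvel": joint speeds; "joint_efforts": joint torques, N m; "position": TCP position; "tool_rot": TCP orientation; "ft_force": force on the tool from outside, world axes, zero at the start; "torque": the same for the moment, N m; "opening": finger opening in m.
Only numpy, scipy, OpenCV 4.12 (cv2) and the standard library are available. Lean on these libraries where they do the work, as an engineer would, in place of code of your own. Each camera call takes 0.05 s, during which the arm holds its last target.

## Task

Get the next deck of this kiln load ready: pick out the three kiln posts that are alike in height and stand one upright on each of the three bare round patches of the kiln shelf, around the pinch pot, then lay the narrow kiln batt on top of the three posts, centred over the shelf and lined up with its length, so that it lies level clear of the pot. Leave the odd short post and the odd tall post where they stand, and do not shift the pot.

Things in the scene. Friction and masses are not known exactly. Their poses are not given: they have to be found in the camera images.
- post_a: Tubular kiln post standing upright on the table: a plain buff fireclay cylinder, 28 mm diameter, 60 mm tall, bored at the top; one of the three alike (the odd two are 40 and 85 mm). Origin: centre of its underside; z up its axis; its yaw means nothing. Square wooden stamps near by are not posts. A tall pail stands 0.2 m right of the rightmost post: close the fingers fore and aft there.
- post_b: Tubular kiln post standing upright on the table: a plain buff fireclay cylinder, 28 mm diameter, 60 mm tall, bored at the top; one of the three alike (the odd two are 40 and 85 mm). Origin: centre of its underside; z up its axis; its yaw means nothing. Square wooden stamps near by are not posts. A tall pail stands 0.2 m right of the rightmost post: close the fingers fore and aft there.
- post_c: Tubular kiln post standing upright on the table: a plain buff fireclay cylinder, 28 mm diameter, 60 mm tall, bored at the top; one of the three alike (the odd two are 40 and 85 mm). Origin: centre of its underside; z up its axis; its yaw means nothing. Square wooden stamps near by are not posts. A tall pail stands 0.2 m right of the rightmost post: close the fingers fore and aft there.
- post_short: Tubular kiln post standing upright on the table: a plain buff fireclay cylinder, 28 mm diameter, only 40 mm tall (too low to clear the pot). Origin: centre of its underside; z up its axis; its yaw means nothing. Not to be used.
- post_tall: Tubular kiln post standing upright on the table: a plain buff fireclay cylinder, 28 mm diameter, 85 mm tall. Origin: centre of its underside; z up its axis; its yaw means nothing. Not to be used: there is only one of it.
- batt: Narrow kiln batt lying flat on the table: a 225 x 68 x 10 mm buff refractory strip with a white kiln-washed top, about 0.3 kg. Origin: centre of its underside; x along its 225 mm length, y across its 68 mm width, z up. It can be gripped from above across the 68 mm width at its middle; either end may point either way.
- lower_shelf: Kiln shelf, fixed: 270 x 150 x 15 mm buff slab on 20 mm feet, its top white but for three bare buff round patches 35 mm across. Origin: on the table under its centre; x along its length, z up; top face at z = 35 mm. Patch centres (x, y) in its frame: (92, 20), (92, -20), (-92, 0) mm. Posts there stand from z = 35 to 95 mm; the batt then lies on them with its centre over x = y = 0.
- pinch_pot: Small brown pinch pot, loose, standing on the middle of the kiln shelf between the patches: about 82 mm across at the rim, 49 mm tall (its rim is 84 mm above the table). Origin: centre of its underside. It stays where it is.
Not all that is in view belongs to the job. Leave any blue look-alike of the post_a alone.

How it is judged:
By the outcome, as a careful person would: the job done as asked, in the order asked, and still so for the second after the job is handed in, with the robot touching nothing.
It also fails if it takes over 120 s, if anything falls off the work surface, if the arm or the gripper's body presses on something with over 40 N, if the wrist force passes 120 N, or if a joint passes its speed limit or range.

## Working session

There is one attempt and no reset: what is moved stays moved. The work goes in short steps, Python scripts to look and compute and a shell command to move; the robot and the scene stay as the last step left them, time stands still between calls to the robot, and variables do not carry over. Pictures are saved under pics/ and viewed, and the job is handed in when it is done.

```bash
mkdir -p pics
python3 - <<'E'
from workcell import bot
import cv2
s=bot.sense(); print({k:(s[k]) for k in ('time_s','position','tool_rot','opening')})
for n in ('scene','top'):
    f=bot.grab_frame(n); cv2.imwrite(f'pics/{n}0.png',f['frame']); print(n,f['fx'],f['cx'],f['cy'],f['pose'])
E
```

```text
{'time_s': 0.0, 'position': array([0.29115698, 0.58054639, 0.24117612]), 'tool_rot': array([ 5.71574892e-04,  8.50944483e-01,  5.25254692e-01, -8.17985528e-04]), 'opening': 0.08498824079185707}
scene 460.3879043995233 256.98687411639855 195.25428245077956 [[ 0.88443259 -0.31615599  0.34325557  0.12100268]
 [-0.46664374 -0.59165498  0.65741007 -0.83034301]
 [-0.00475526 -0.74161295 -0.67081116  0.92920346]
 [ 0.          0.          0.          1.        ]]
top 482.071528153654 255.69661948204975 193.42326211692972 [[ 1.39061196e-02 -9.90973892e-01  1.33331788e-01  3.43179305e-01]
 [-9.99903234e-01 -1.38321964e-02  1.48073061e-03  3.16595131e-02]
 [ 3.76906105e-04 -1.33339477e-01 -9.91070352e-01  1.67052834e+00]
 [ 0.00000000e+00  0.00000000e+00  0.00000000e+00  1.00000000e+00]]
```

View pics/scene0.png

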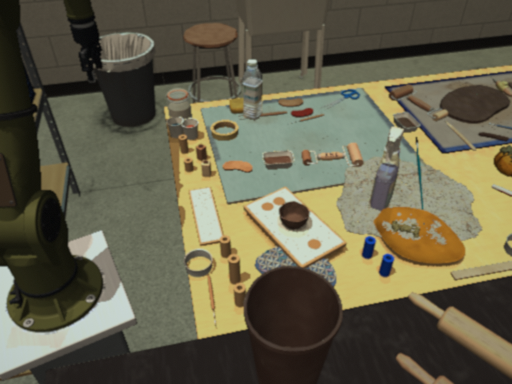

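View pics/top0.png

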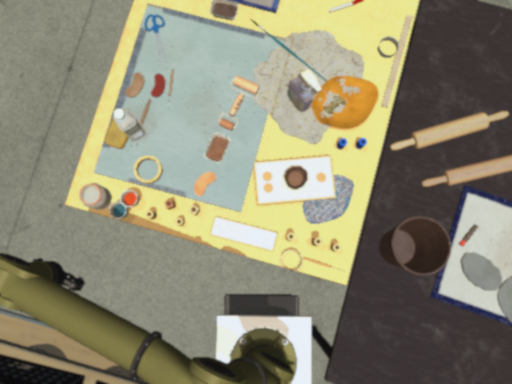

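The scene picture shows the batt at (206,215), the shelf with pot at (294,222), three posts at (225,247), (234,268) and (240,295), and four small upright things at (183,143), (201,152), (188,165) and (206,170). There are blue look-alikes at (368,247) and (386,264). Next I'll measure positions and heights.

```bash
cat > h.py <<'E'
import numpy as np, cv2
from workcell import bot
def cloud(f):
    v,u=np.mgrid[0:384,0:512]; d=f['depth']
    P=np.stack([(u-f['cx'])/f['fx']*d,(v-f['cy'])/f['fy']*d,d],-1)
    W=P@f['pose'][:3,:3].T+f['pose'][:3,3]; W[d<=0]=np.nan
    return W
def proj(f,p):
    T=np.linalg.inv(f['pose']); c=T[:3,:3]@np.asarray(p,float)+T[:3,3]
    return c[0]/c[2]*f['fx']+f['cx'],c[1]/c[2]*f['fy']+f['cy']
E
python3 - <<'E'
from h import *
for n in ('scene','top'):
    f=bot.grab_frame(n); W=cloud(f)
    for q in ('post_a','post_short','post_tall','batt','lower_shelf','pinch_pot'):
        for o in bot.outline_of(q,n):
            m=o['region']; p=W[m]; p=p[~np.isnan(p[:,0])]
            if len(p)==0: continue
            zt=np.percentile(p[:,2],95); t=p[p[:,2]>zt-.012]
            print(n,q,round(o['conf'],2),np.round(o['position']),m.sum(),'top z',round(zt,3),'xy',np.round(np.median(t[:,:2],0),3))
    img=f['frame']
    if n=='scene':
        a=cv2.resize(img[125:185,165:245],None,fx=5,fy=5,interpolation=3); b=cv2.resize(img[230:310,195:275],None,fx=4.9,fy=3.75,interpolation=3)
        cv2.imwrite('pics/cs1.png',a);cv2.imwrite('pics/cs2.png',cv2.resize(img[225:315,190:280],None,fx=5,fy=5,interpolation=3))
    else:
        cv2.imwrite('pics/ct1.png',cv2.resize(img[180:260,120:360],None,fx=3.3,fy=3.3,interpolation=3))
E
```

```text
scene post_a 0.73 [240. 292.] 227 top z 0.062 xy [ 0.379 -0.244]
scene post_a 0.65 [224. 246.] 232 top z 0.062 xy [ 0.413 -0.09 ]
scene post_a 0.63 [388. 264.] 240 top z 0.061 xy [ 0.739 -0.331]
scene post_a 0.58 [368. 249.] 252 top z 0.06 xy [ 0.737 -0.264]
scene post_a 0.42 [182. 142.] 133 top z 0.06 xy [0.48  0.382]
scene post_tall 0.73 [231. 266.] 290 top z 0.086 xy [ 0.398 -0.177]
scene post_tall 0.21 [182. 141.] 168 top z 0.061 xy [0.48  0.385]
scene batt 0.65 [207. 216.] 1292 top z 0.013 xy [0.42  0.062]
scene lower_shelf 0.84 [297. 236.] 3488 top z 0.038 xy [ 0.595 -0.138]
scene lower_shelf 0.55 [225. 246.] 195 top z 0.061 xy [ 0.413 -0.09 ]
scene pinch_pot 0.83 [289. 216.] 676 top z 0.082 xy [ 0.609 -0.098]
scene pinch_pot 0.29 [182. 140.] 146 top z 0.06 xy [0.48  0.385]
top post_a 0.67 [344. 144.] 87 top z 0.065 xy [ 0.739 -0.26 ]
top post_a 0.42 [289. 237.] 44 top z 0.068 xy [ 0.418 -0.082]
top post_short 0.52 [178. 221.] 62 top z 0.046 xy [0.465 0.296]
top batt 0.65 [244. 235.] 1307 top z 0.018 xy [0.428 0.074]
top lower_shelf 0.87 [286. 187.] 2935 top z 0.043 xy [ 0.609 -0.09 ]
top pinch_pot 0.68 [295. 176.] 442 top z 0.084 xy [ 0.625 -0.1  ]
```

View pics/cs1.png

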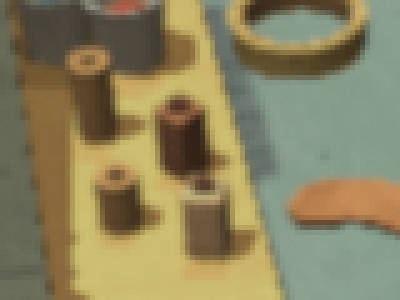

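View pics/cs2.png

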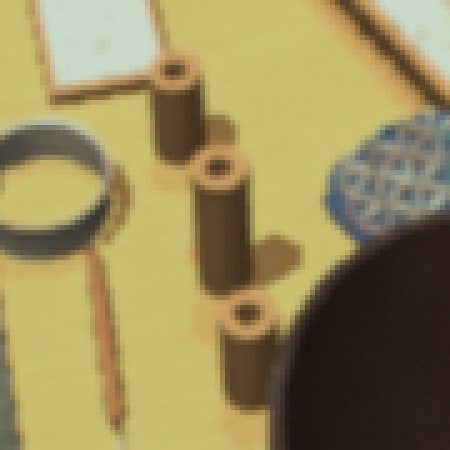

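View pics/ct1.png

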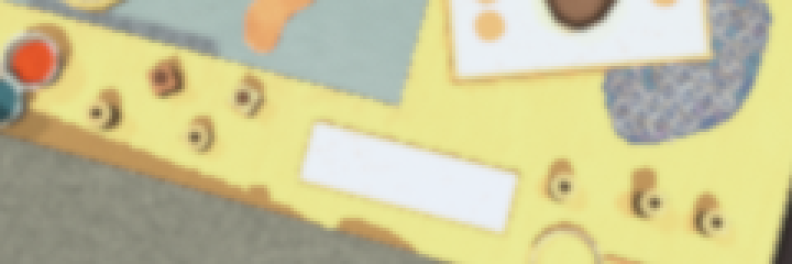

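Candidates for the 60 mm posts are scene (183,143), (225,247) and (240,295): round, buff and bored, with measured tops at 60–62 mm. The one at (234,268) is 86 mm (tall) and (188,165) is about 40 mm (short). The reddish (201,152) and grey (206,170) pieces are square stamps, and the blue ones are left alone. Next come precise positions.

Run:
```python
from h import *
from scipy.optimize import least_squares
F={n:bot.grab_frame(n) for n in ('scene','top')}
for n,f in F.items():
    W=cloud(f)
    print(n,'table z',np.nanmedian(W[(W[...,0]>.42)&(W[...,0]<.5)&(W[...,1]>-.04)&(W[...,1]<-.03)][:,2]))
    for nm,c,h in (('L60',(.485,.383),.06),('short',(.465,.3),.04),('R60a',(.418,-.086),.06),('tall',(.402,-.175),.085),('R60b',(.383,-.243),.06),('st1',(.5,.35),.05),('st2',(.48,.3),.05)):
        m=(np.hypot(W[...,0]-c[0],W[...,1]-c[1])<.035)&(W[...,2]>.02)
        p=W[m]; 
        if len(p)<5: print(nm,len(p));continue
        zt=np.percentile(p[:,2],97); t=p[p[:,2]>zt-.006]
        print(n,nm,len(p),'z',zt.round(3),'ctr',((t.min(0)+t.max(0))/2).round(4)[:2],'mean',t.mean(0).round(4)[:2],'ext',np.ptp(t,axis=0).round(3)[:2])
    # patches: buff on z~.035 in shelf area
    m=(abs(W[...,2]-.037)<.008)&(np.hypot(W[...,0]-.61,W[...,1]+.1)<.17)
    hsv=cv2.cvtColor(f['frame'],cv2.COLOR_BGR2HSV)
    R=f['pose'][:3,:3];o=f['pose'][:3,3]
    def ray(u,v,z):
        d=R@np.array([(u-f['cx'])/f['fx'],(v-f['cy'])/f['fy'],1]); return (o+d*(z-o[2])/d[2])[:2]
    wh=m&(hsv[...,1]<60)&(hsv[...,2]>130)
    b=m&~wh
    num,lab,st,ce=cv2.connectedComponentsWithStats(b.astype(np.uint8),connectivity=4)
    for i in range(1,num):
        if st[i,4]>15: print(n,'patch',st[i,4],ce[i].round(1),ray(*ce[i],.035).round(4))
    pts=np.array([ray(u,v,.035) for v,u in zip(*np.nonzero(m))]).astype(np.float32)
    r=cv2.minAreaRect(pts*1000);print(n,'shelf rect',r)
    W2=(abs(W[...,2]-.01)<.012)&(hsv[...,1]<70)&(hsv[...,2]>130)&(np.hypot(W[...,0]-.425,W[...,1]-.065)<.14)
    num,lab,st,ce=cv2.connectedComponentsWithStats(W2.astype(np.uint8)); i=1+st[1:,4].argmax()
    pts=np.array([ray(u,v,.01) for v,u in zip(*np.nonzero(lab==i))]).astype(np.float32)
    print(n,'batt',cv2.minAreaRect(pts*1000),pts.mean(0))
    pts=W[(W[...,2]>.07)&(np.hypot(W[...,0]-.61,W[...,1]+.1)<.06)]
    print(n,'pot',len(pts),pts[:,2].max(),(pts.min(0)+pts.max(0))/2,np.ptp(pts,axis=0))
```

```text
scene table z -3.189268257347555e-05
scene L60 116 z 0.062 ctr [0.4817 0.3872] mean [0.4809 0.3873] ext [0.025 0.027]
scene short 77 z 0.042 ctr [0.4586 0.2895] mean [0.459  0.2897] ext [0.027 0.028]
scene R60a 173 z 0.062 ctr [ 0.4138 -0.0847] mean [ 0.4139 -0.0857] ext [0.027 0.028]
scene tall 274 z 0.086 ctr [ 0.3995 -0.173 ] mean [ 0.3986 -0.1742] ext [0.027 0.028]
scene R60b 197 z 0.062 ctr [ 0.3801 -0.2386] mean [ 0.38   -0.2398] ext [0.026 0.03 ]
scene st1 92 z 0.059 ctr [0.4959 0.3534] mean [0.4904 0.3652] ext [0.037 0.061]
scene st2 85 z 0.042 ctr [0.4803 0.2998] mean [0.4661 0.2936] ext [0.063 0.048]
scene patch 78 [278.6 200.7] [ 0.6221 -0.0036]
scene patch 81 [267.1 206.1] [ 0.5824 -0.008 ]
scene patch 507 [291.6 242.4] [ 0.5725 -0.1581]
scene patch 23 [290.  217.9] [ 0.6153 -0.0786]
scene patch 28 [296.5 217.7] [ 0.6314 -0.0864]
scene patch 85 [301.1 226.8] [ 0.6242 -0.1218]
scene patch 103 [314.  243.6] [ 0.6217 -0.1888]
scene shelf rect ((606.878662109375, -101.47700500488281), (153.78501892089844, 273.403076171875), 6.020395278930664)
scene batt ((425.7198791503906, 7
[... 863 characters left out ...]
1 [257.3 172.2] [0.6369 0.0297]
top patch 63 [266.8 176. ] [ 0.6244 -0.0033]
top patch 62 [320.9 177. ] [ 0.6234 -0.1894]
top patch 33 [293.6 179.9] [ 0.6118 -0.0954]
top patch 57 [268.  187.3] [ 0.5849 -0.0078]
top patch 25 [258.  199.8] [0.5415 0.0259]
top patch 37 [323.4 197.9] [ 0.5511 -0.1974]
top patch 67 [286.9 201.2] [ 0.5379 -0.0728]
top shelf rect ((612.9694213867188, -96.15457153320312), (150.5629425048828, 269.6155700683594), 5.972224712371826)
top batt ((428.12799072265625, 74.77597045898438), (222.66580200195312, 65.31476593017578), 76.05805969238281) [0.42797437 0.07460546]
top pot 114 0.09285701054430873 [ 0.61358811 -0.09783827  0.0814588 ] [0.07973662 0.07750742 0.02279643]
```

```bash
cat >> h.py <<'E'
def state():
    s=bot.sense(); w,x,y,z=s['tool_rot']
    phi=np.degrees(np.arctan2(2*(x*y+w*z),1-2*(y*y+z*z)))
    tilt=np.degrees(np.arccos(min(1,-(1-2*(x*x+y*y)))))
    return s,phi,tilt
def go(x,y,z,phi_t):
    """print turn, then shift in tool axes after the turn, and before it"""
    s,phi,tilt=state(); p=np.array(s['position'])
    w,a,b,c=s['tool_rot']
    from scipy.spatial.transform import Rotation as Ro
    R=Ro.from_quat([a,b,c,w])
    turn=(phi-phi_t+180)%360-180
    if turn>90: turn-=180
    if turn<-90: turn+=180
    d=np.array([x,y,z])-p
    R2=R*Ro.from_euler('z',turn,degrees=True)
    print('t',round(s['time_s'],2),'pos',p.round(4),'phi',round(phi,2),'tilt',round(tilt,2),'open',round(s['opening'],4),'j7',round(s['joint_pos'][6],2))
    print('turn',round(turn,2),'shift before turn',(R.inv().apply(d)*1000).round(1),'after turn',(R2.inv().apply(d)*1000).round(1))
E
python3 - <<'E'
from h import *
go(.4845,.389,.16,15)
f=bot.grab_frame('wrist'); cv2.imwrite('pics/w0.png',f['frame']); print(f['fx'],f['cx'],f['cy'],f['pose'].round(3))
E
```

```text
t 0.9 pos [0.2914 0.581  0.2424] phi 63.37 tilt 0.01 open 0.0854 j7 -0.06
turn 48.37 shift before turn [-85.1 258.7  82.4] after turn [136.8 235.5  82.4]
297.3186396354542 256.5524442627505 190.35854770829422 [[ 0.449  0.853  0.267  0.223]
 [ 0.894 -0.428 -0.134  0.616]
 [ 0.     0.299 -0.954  0.373]
 [ 0.     0.     0.     1.   ]]
```

View pics/w0.png

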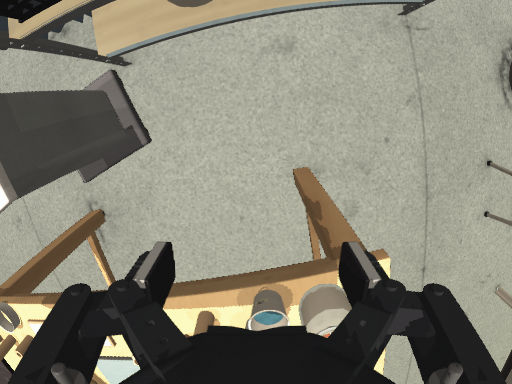

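The wrist view shows the paint cups at (267,310) and (325,300), and the edge of the L60 post at (203,322). I'll turn first, then move above it.

```bash
python3 -m pendant '[[0,0,0,8],[0,0,0,8],[0,0,0,8],[0,0,0,8],[0,0,0,8],[0,0,0,8.4]]' 0.4 40; python3 -m pendant '[[18,31,5,0],[18,31,5,0],[18,31,5,0],[18,31,5,0],[18,31,5,0],[18,31,5,0],[18,30,5,0],[0,0,0,0],[0,0,0,0]]'
python3 - <<'E'
from h import *
go(.4845,.389,.16,15)
f=bot.grab_frame('wrist'); cv2.imwrite('pics/w1.png',f['frame'])
for q in ('post_a','post_short'):
  for o in bot.outline_of(q,'wrist'): print(q,o['conf'],o['position'])
E
```

```text
time_s: 1.55
position: [0.2914, 0.5811, 0.2424]
tool_rot: [-0.0, 0.992, 0.127, 0.0]
ft_force: [0.4, 0.2, -0.2]
opening: 0.0511
time_s: 2.45
position: [0.4695, 0.4041, 0.2073]
tool_rot: [-0.0, 0.992, 0.129, -0.0]
ft_force: [-0.6, 1.0, -0.6]
opening: 0.0513
t 2.45 pos [0.4695 0.4041 0.2073] phi 14.83 tilt 0.02 open 0.0513 j7 -0.46
turn -0.17 shift before turn [10.6 18.5 47.3] after turn [10.6 18.5 47.3]
post_a 0.92 [267.7, 190.2]
post_short 0.74 [229.6, 255.2]
```

View pics/w1.png

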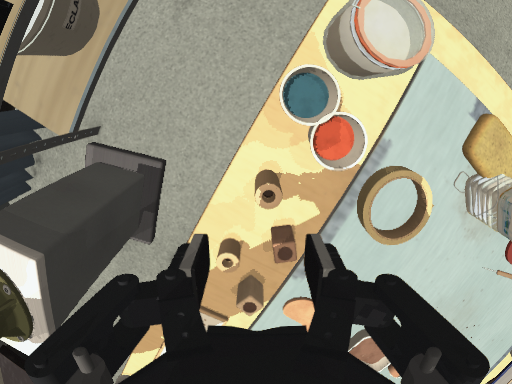

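L60 is at (268,190) in the wrist view: round with a bore. The stamp is at (284,245), the short post at (230,255) and the second stamp at (249,295). Next I'll localise it with the fisheye model.

```bash
cat >> h.py <<'E'
def wcloud(f):
    v,u=np.mgrid[0:384,0:512]; a=(u-f['cx'])/f['fx']; b=(v-f['cy'])/f['fy']; th=np.hypot(a,b)+1e-9
    k=np.tan(th)/th; d=f['depth']; P=np.stack([a*k*d,b*k*d,d],-1)
    W=P@f['pose'][:3,:3].T+f['pose'][:3,3]; W[(d<=0)|(th>1.35)]=np.nan
    return W
def wray(f,u,v,z):
    a=(u-f['cx'])/f['fx']; b=(v-f['cy'])/f['fy']; th=np.hypot(a,b)+1e-9
    r=f['pose'][:3,:3]@np.array([a/th*np.sin(th),b/th*np.sin(th),np.cos(th)]); o=f['pose'][:3,3]
    return (o+r*(z-o[2])/r[2])[:2]
def toppost(W,c,rad=.03,zmin=.03):
    m=(np.hypot(W[...,0]-c[0],W[...,1]-c[1])<rad)&(W[...,2]>zmin); p=W[m]
    zt=np.percentile(p[:,2],95); t=p[p[:,2]>zt-.005]
    (cx,cy),r=cv2.minEnclosingCircle((t[:,:2]*1000).astype(np.float32))
    return zt.round(4),np.round([cx/1000,cy/1000],4),round(r,1),len(t)
E
python3 - <<'E'
from h import *
f=bot.grab_frame('wrist'); W=wcloud(f)
print('table',np.nanmedian(W[(np.hypot(W[...,0]-.45,W[...,1]-.36)<.01)][:,2]))
print(toppost(W,(.4845,.389))); print(wray(f,268,196,.06))
cv2.imwrite('pics/w1c.png',cv2.resize(f['frame'][150:320,190:330],None,fx=3.5,fy=3.5,interpolation=3))
E
```

```text
table -0.0011823160072793604
(np.float64(0.236), array([0.4927, 0.4105]), 8.0, 168)
[0.48230809 0.3941542 ]
```

View pics/w1c.png

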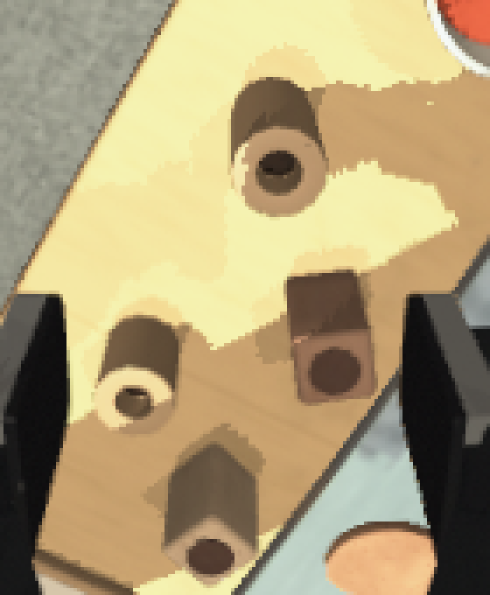

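Run:
```python
from h import *
f=bot.grab_frame('wrist'); W=wcloud(f)
print(wray(f,269.7,198.6,.06))
W[W[...,2]>.1]=np.nan
print(toppost(W,(.4825,.392)), toppost(W,(.4610,.291)), )
p=wray(f,269.7,198.6,.06); go(.4825,.3905,.16,15)
```

```text
[0.48470562 0.39194734]
(np.float64(0.0597), array([0.4845, 0.3912]), 13.9, 472) (np.float64(0.0396), array([0.4631, 0.2937]), 14.4, 311)
t 2.7 pos [0.4678 0.4064 0.2075] phi 15.12 tilt 0.04 open 0.0512 j7 -0.46
turn 0.12 shift before turn [10.1 19.2 47.5] after turn [10.1 19.2 47.5]
```

```bash
python3 -m pendant '[[6,9,30,0],[6,10,30,0],[0,0,30,0],[0,0,0,0],[0,0,0,0],[0,0,0,0]]'
python3 - <<'E'
from h import *
go(.4845,.3913,.037,15)
go(.4845,.3913,.037,15)
E
```

```text
time_s: 3.3
position: [0.4859, 0.3913, 0.1195]
tool_rot: [-0.001, 0.991, 0.131, 0.001]
ft_force: [0.2, -0.8, 0.1]
opening: 0.0515
t 3.3 pos [0.4859 0.3913 0.1195] phi 15.04 tilt 0.2 open 0.0515 j7 -0.41
turn 0.04 shift before turn [-1.6 -0.3 82.5] after turn [-1.6 -0.3 82.5]
t 3.3 pos [0.4859 0.3913 0.1195] phi 15.04 tilt 0.2 open 0.0515 j7 -0.41
turn 0.04 shift before turn [-1.6 -0.3 82.5] after turn [-1.6 -0.3 82.5]
```

```bash
python3 -m pendant '[[-1,0,25,0],[0,0,25,0],[0,0,20,0],[0,0,12.5,0],[0,0,0,0],[0,0,0,0]]'; python3 -m pendant '[[0,0,0,0],[0,0,0,0],[0,0,0,0],[0,0,0,0],[0,0,0,0],[0,0,0,0]]' 1 40;  python3 - <<'E'
from h import *
go(.4845,.3913,.037,15)
E
```

```text
time_s: 3.9
position: [0.4851, 0.3903, 0.0362]
tool_rot: [-0.001, 0.991, 0.13, 0.001]
ft_force: [0.7, -0.4, -0.8]
opening: 0.0513
time_s: 4.5
position: [0.4854, 0.3903, 0.0366]
tool_rot: [-0.001, 0.991, 0.13, 0.001]
ft_force: [-0.3, -0.4, 5.5]
opening: 0.0272
t 4.5 pos [0.4854 0.3903 0.0366] phi 14.97 tilt 0.17 open 0.0272 j7 -0.4
turn -0.03 shift before turn [-0.6 -1.2 -0.4] after turn [-0.6 -1.2 -0.4]
```

Gripped: the opening is 27 mm, which is the post. Lift, then travel to patch A.

```bash
python3 -m pendant '[[0,0,-25,0],[0,0,-45,0],[0,0,-45,0],[0,0,-35,0],[0,0,0,-8],[0,0,0,-8],[0,0,0,-8],[0,0,0,-8],[0,0,0,-8],[0,0,0,-8]]';python3 -m pendant '[[0,0,0,-8],[0,0,0,-8],[0,0,0,-8],[0,0,0,-8],[0,0,0,0],[0,0,0,0]]'
python3 - <<'E'
from h import *
go(.6232,-.0035,.15,96)
E
```

```text
time_s: 5.5
position: [0.4843, 0.3892, 0.1847]
tool_rot: [0.0, 0.851, 0.525, -0.0]
ft_force: [-0.4, 0.5, -0.9]
opening: 0.0272
time_s: 6.1
position: [0.4844, 0.3892, 0.1847]
tool_rot: [-0.0, 0.677, 0.736, -0.0]
ft_force: [0.3, 0.3, -1.3]
opening: 0.027
t 6.1 pos [0.4844 0.3892 0.1847] phi 94.77 tilt 0.01 open 0.027 j7 0.94
turn -1.23 shift before turn [-402.9  105.7   34.8] after turn [-405.1   97.    34.8]
```

```bash
python3 -m pendant '[[-20,5,0,-1.2],[-40,10,0,0],[-40,10,0,0],[-40,10,0,0],[-40,10,0,0],[-40,10,0,0],[-40,10,0,0],[-40,10,0,0],[-40,8,0,0],[-25,2,0,0]]';python3 -m pendant '[[0,0,0,0],[0,0,0,0],[0,0,0,0]]'
python3 - <<'E'
from h import *
go(.6232,-.0035,.15,96)
f=bot.grab_frame('wrist'); cv2.imwrite('pics/w2.png',f['frame'])
E
```

```text
time_s: 7.1
position: [0.6086, 0.0311, 0.185]
tool_rot: [0.001, 0.671, 0.742, -0.0]
ft_force: [0.6, 1.1, 0.2]
opening: 0.0269
time_s: 7.4
position: [0.6075, 0.0375, 0.1848]
tool_rot: [-0.0, 0.668, 0.745, 0.0]
ft_force: [-0.1, -0.1, -0.5]
opening: 0.0273
t 7.4 pos [0.6075 0.0375 0.1848] phi 96.24 tilt 0.07 open 0.0273 j7 1.62
turn 0.24 shift before turn [-42.5  11.1  34.7] after turn [-42.5  11.3  34.7]
```

View pics/w2.png

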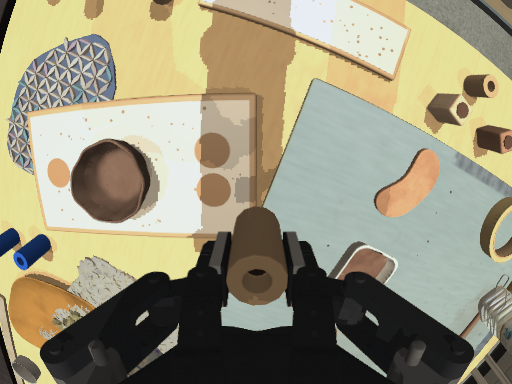

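The wrist view shows the patches at (213,150) (near, B), (213,190) (far, A) and (58,173) (C), with the pot at (110,180). The held post is upright. I'll measure the patches from here.

```bash
cat > pat.py <<'E'
from h import *
def patches(save=None):
    f=bot.grab_frame('wrist'); W=wcloud(f)
    hsv=cv2.cvtColor(f['frame'],cv2.COLOR_BGR2HSV)
    m=(abs(W[...,2]-.035)<.006)&(hsv[...,1]>70)
    num,lab,st,ce=cv2.connectedComponentsWithStats(m.astype(np.uint8),connectivity=4)
    for i in range(1,num):
        if st[i,4]>150:
            p=W[lab==i][:,:2]; c,r=cv2.minEnclosingCircle((p*1000).astype(np.float32))
            print('patch',ce[i].round(0),st[i,4],'mean',p.mean(0).round(4),'circ',np.round(c,1),round(r,1))
    w=(abs(W[...,2]-.035)<.006)&(np.hypot(W[...,0]-.613,W[...,1]+.097)<.17)
    print('shelf',cv2.minAreaRect((W[w][:,:2]*1000).astype(np.float32)))
    P=W[(W[...,2]>.07)&(W[...,2]<.095)&(np.hypot(W[...,0]-.613,W[...,1]+.097)<.06)]
    if len(P): print('pot',cv2.minEnclosingCircle((P[:,:2]*1000).astype(np.float32)),P[:,2].max())
    if save: cv2.imwrite(save,f['frame'])
    return f,W
E
python3 -c "
from pat import *
patches()"
```

```text
patch [488.  86.] 376 mean [0.4636 0.2902] circ [463.2 292.4] 14.6
patch [161. 148.] 3272 mean [ 0.5877 -0.0699] circ [611.4 -97.6] 152.5
patch [447. 108.] 188 mean [0.5037 0.2336] circ [503.1 242.1] 16.8
patch [494. 138.] 162 mean [0.5218 0.3176] circ [521.3 325.4] 16.1
patch [212. 150.] 988 mean [ 0.5828 -0.0078] circ [583.   -8.2] 17.6
patch [ 58. 172.] 506 mean [ 0.6218 -0.1885] circ [ 622.1 -189.2] 17.7
patch [213. 190.] 915 mean [ 0.6225 -0.0037] circ [622.7  -4.8] 18.3
patch [498. 235.] 619 mean [0.648  0.3801] circ [642.2 405.6] 47.6
shelf ((611.9232177734375, -98.01091003417969), (149.77212524414062, 270.9044189453125), 6.250096797943115)
pot ((612.2122192382812, -99.61454010009766), 41.584373474121094) 0.0839376550615466
```

```bash
python3 -m pendant '[[-22,6,20,0],[-19,6,20,0],[0,0,25,0],[0,0,20,0],[0,0,0,0],[0,0,0,0],[0,0,0,0]]'
python3 - <<'E'
from h import *
go(.6238,-.004,.0716,96)
E
```

```text
time_s: 8.2
position: [0.6252, -0.0032, 0.1014]
tool_rot: [0.001, 0.668, 0.744, 0.001]
ft_force: [1.1, -0.0, -1.5]
opening: 0.0272
t 8.2 pos [ 0.6252 -0.0032  0.1014] phi 96.22 tilt 0.15 open 0.0272 j7 1.71
turn 0.22 shift before turn [-0.6 -1.5 29.8] after turn [-0.6 -1.5 29.8]
```

```bash
python3 -m pendant '[[-0.6,-1.5,15,0],[0,0,10,0],[0,0,2,0],[0,0,1,0],[0,0,0,0],[0,0,0,0]]';  python3 -c "
from pat import *
go(.6238,-.004,.0716,96)
go(.6238,-.004,.0716,96)
patches('pics/w3.png')"
```

```text
time_s: 8.8
position: [0.623, -0.0047, 0.0719]
tool_rot: [0.0, 0.668, 0.744, 0.0]
ft_force: [0.4, -0.6, -0.5]
opening: 0.027
t 8.8 pos [ 0.623  -0.0047  0.0719] phi 96.17 tilt 0.04 open 0.027 j7 1.72
turn 0.17 shift before turn [0.6 0.9 0.3] after turn [0.6 0.9 0.3]
t 8.8 pos [ 0.623  -0.0047  0.0719] phi 96.17 tilt 0.04 open 0.027 j7 1.72
turn 0.17 shift before turn [0.6 0.9 0.3] after turn [0.6 0.9 0.3]
patch [223. 110.] 5324 mean [ 0.5527 -0.0343] circ [598.5 -81.9] 132.5
patch [258. 164.] 2792 mean [ 0.5828 -0.0081] circ [583.3  -8. ] 17.8
patch [ 16. 192.] 731 mean [ 0.6203 -0.1914] circ [ 621.6 -190.1] 17.8
patch [258. 214.] 630 mean [ 0.6132 -0.0047] circ [622.8  -4.9] 18.5
patch [ 33. 268.] 359 mean [ 0.6888 -0.1907] circ [ 678.1 -181.7] 45.8
shelf ((611.8912963867188, -96.77876281738281), (149.53720092773438, 269.2860107421875), 5.885758399963379)
pot ((611.8616333007812, -100.27527618408203), 42.00928497314453) 0.08380761263534164
```

View pics/w3.png

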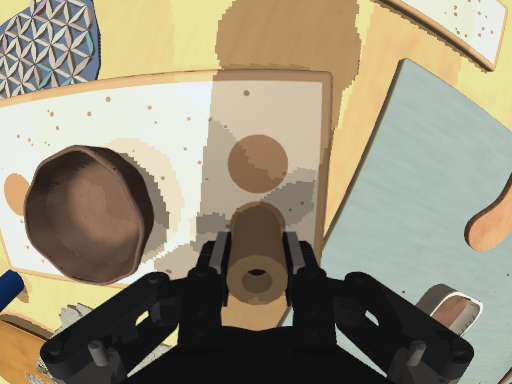

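The post is lined up over patch A, with the patch rim showing just behind the post at (258,205). Lower to contact and release.

```bash
python3 -m pendant '[[0.3,0.7,0.6,0],[0,0,0.4,0],[0,0,0,0],[0,0,0,0]]'; python3 -m pendant '[[0,0,0,0],[0,0,0,0],[0,0,0,0],[0,0,0,0]]' 0.4; python3 -m pendant '[[0,0,-15,0],[0,0,-40,0],[0,0,-40,0],[0,0,0,0],[0,0,0,0]]';  python3 -c "
from pat import *
go(.416,-.084,.16,96)
f,W=patches('pics/w4.png')
W[W[...,2]>.1]=np.nan
print(toppost(W,(.6226,-.004),zmin=.085))"
```

```text
time_s: 9.25
position: [0.6234, -0.0046, 0.0716]
tool_rot: [0.0, 0.668, 0.744, 0.0]
ft_force: [-2.4, -1.2, 5.8]
opening: 0.0271
time_s: 9.65
position: [0.6233, -0.0042, 0.0706]
tool_rot: [-0.0, 0.668, 0.744, 0.0]
ft_force: [0.4, 0.6, -0.6]
opening: 0.0512
time_s: 10.15
position: [0.6245, -0.0043, 0.1684]
tool_rot: [0.001, 0.668, 0.744, 0.002]
ft_force: [-0.7, 0.1, 0.1]
opening: 0.0512
t 10.15 pos [ 0.6245 -0.0043  0.1684] phi 96.17 tilt 0.24 open 0.0512 j7 1.7
turn 0.17 shift before turn [ -56.8 -215.8    7.5] after turn [ -57.4 -215.7    7.5]
patch [199. 146.] 4300 mean [ 0.5964 -0.0669] circ [612.4 -97.6] 152.7
patch [485. 102.] 202 mean [0.5044 0.2336] circ [503.  241.5] 16.7
patch [257. 139.] 1183 mean [ 0.5828 -0.0081] circ [583.   -8.1] 17.7
patch [ 79. 164.] 660 mean [ 0.6218 -0.1887] circ [ 622.  -189.2] 18.0
patch [257. 173.] 293 mean [ 0.6143 -0.0045] circ [622.8  -4.8] 18.4
shelf ((612.2955322265625, -97.3096923828125), (150.02513122558594, 270.4405212402344), 6.078374862670898)
pot ((612.081787109375, -100.09810638427734), 41.63895034790039) 0.08349897331249637
(np.float64(0.0948), array([ 0.6222, -0.0043]), 14.1, 863)
```

View pics/w4.png

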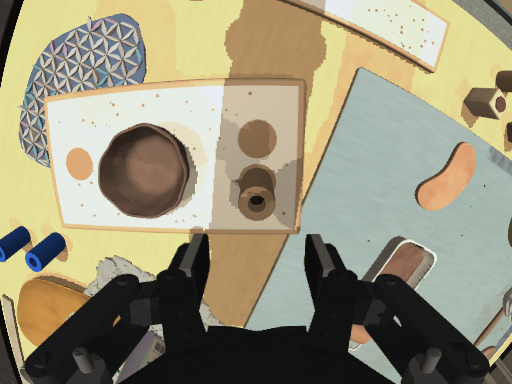

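Post A is standing on its patch: centre (0.6222,-0.0043), top 94.8 mm. Next is R60a.

```bash
python3 -m pendant '[[-15,-30,-5,0],[-15,-40,0,0],[-15,-40,0,0],[-14,-42,0,0],[0,0,0,0],[0,0,0,0],[0,0,0,0]]';  python3 -c "
from pat import *
f=bot.grab_frame('wrist'); W=wcloud(f); W[W[...,2]>.1]=np.nan; cv2.imwrite('pics/w5.png',f['frame'])
for c in ((.415,-.084),(.4,-.173),(.382,-.238)): print(toppost(W,c))
go(.416,-.084,.037,96)
"
```

```text
time_s: 10.9
position: [0.4792, -0.0786, 0.1706]
tool_rot: [-0.0, 0.668, 0.744, 0.0]
ft_force: [-1.0, -0.5, -0.8]
opening: 0.0512
(np.float64(0.0599), array([ 0.4167, -0.0847]), 14.1, 726)
(np.float64(0.0847), array([ 0.401 , -0.1724]), 14.1, 782)
(np.float64(0.0597), array([ 0.3832, -0.2377]), 14.1, 542)
t 10.95 pos [ 0.4794 -0.0785  0.1706] phi 96.25 tilt 0.01 open 0.0514 j7 1.79
turn 0.25 shift before turn [  1.5 -63.6 133.6] after turn [  1.2 -63.6 133.6]
```

View pics/w5.png

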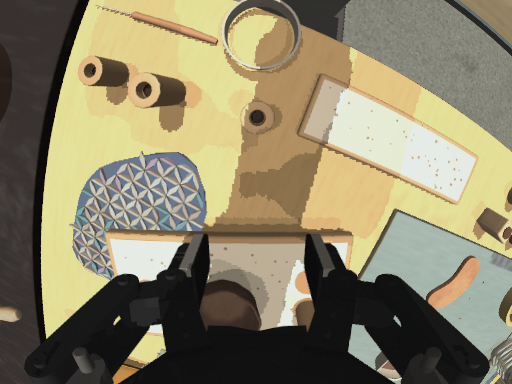

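The wrist view shows R60a at (257,117), the tall post at (145,90), R60b at (90,70) and the ring at (262,35). The measured heights are 59.9, 84.7 and 59.7 mm, so the identities are confirmed.

```bash
python3 -m pendant '[[0.7,-20,20,0],[0,-20,20,0],[0,-23,20,0],[0,0,0,0],[0,0,0,0],[0,0,0,0]]';  python3 -c "
from pat import *
go(.4167,-.0847,.037,96)
"
```

```text
time_s: 11.55
position: [0.4178, -0.0852, 0.1117]
tool_rot: [0.001, 0.668, 0.744, 0.001]
ft_force: [0.5, 0.4, 0.4]
opening: 0.0513
t 11.55 pos [ 0.4178 -0.0852  0.1117] phi 96.23 tilt 0.13 open 0.0513 j7 1.8
turn 0.23 shift before turn [ 0.6 -1.2 74.7] after turn [ 0.6 -1.2 74.7]
```

```bash
python3 -m pendant '[[0.6,-1,25,0],[0,0,25,0],[0,0,15,0],[0,0,9.5,0],[0,0,0,0],[0,0,0,0]]';python3 -m pendant '[[0,0,0,0],[0,0,0,0],[0,0,0,0],[0,0,0,0],[0,0,0,0],[0,0,0,0]]' 1 40;  python3 -c "
from pat import *
go(.4167,-.0847,.037,96)
"
```

```text
time_s: 12.15
position: [0.4159, -0.085, 0.0371]
tool_rot: [0.001, 0.668, 0.744, 0.0]
ft_force: [-0.4, 0.7, 0.7]
opening: 0.051
time_s: 12.75
position: [0.4158, -0.085, 0.0373]
tool_rot: [0.001, 0.668, 0.744, 0.001]
ft_force: [0.3, 0.1, 7.0]
opening: 0.0272
t 12.75 pos [ 0.4158 -0.085   0.0373] phi 96.17 tilt 0.12 open 0.0272 j7 1.84
turn 0.17 shift before turn [0.2 0.9 0.3] after turn [0.2 0.9 0.3]
```

```bash
python3 -m pendant '[[0,0,-25,0],[0,0,-45,0],[0,0,-45,0],[0,0,-13,0],[14,43,0,0],[15,43,0,0],[15,43,0,0],[14,44,0,0],[0,0,0,0],[0,0,0,0]]';python3 -m pendant '[[0,0,10,0],[0,0,10,0],[0,0,0,0],[0,0,0,0]]';  python3 -c "
from pat import *
go(.5821,-.0081,.0723,96)
patches('pics/w6.png')
"
```

```text
time_s: 13.75
position: [0.58, -0.0082, 0.1624]
tool_rot: [-0.001, 0.668, 0.745, -0.002]
ft_force: [-0.5, -0.4, -0.8]
opening: 0.0272
time_s: 14.15
position: [0.5798, -0.0091, 0.1441]
tool_rot: [-0.0, 0.668, 0.744, -0.0]
ft_force: [-0.2, -0.6, -0.8]
opening: 0.0269
t 14.15 pos [ 0.5798 -0.0091  0.1441] phi 96.12 tilt 0.04 open 0.0269 j7 1.7
turn 0.12 shift before turn [ 0.7  2.5 71.8] after turn [ 0.7  2.5 71.8]
patch [184. 165.] 3685 mean [ 0.566  -0.0818] circ [612.1 -97. ] 152.4
patch [496. 145.] 236 mean [0.5025 0.2334] circ [502.5 241.6] 16.9
patch [257. 194.] 1153 mean [ 0.5814 -0.0082] circ [583.   -8.2] 17.6
patch [ 74. 213.] 656 mean [ 0.6217 -0.1885] circ [ 622.4 -189.1] 17.6
shelf ((611.9353637695312, -97.51808166503906), (149.86863708496094, 270.84222412109375), 6.262706279754639)
pot ((611.7437133789062, -99.50385284423828), 41.67597198486328) 0.08339493146471433
```

View pics/w6.png

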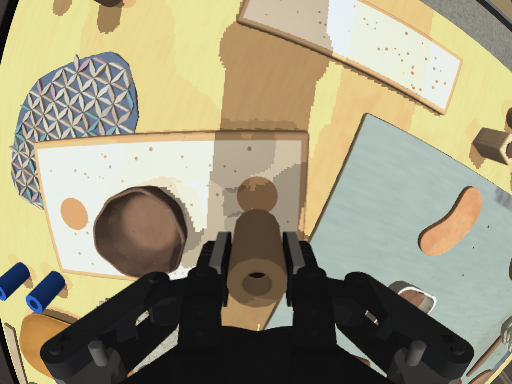

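Patch B is at (257,194), ahead of the held post. Correct the offset and descend.

```bash
python3 -m pendant '[[0.7,2.5,20,0],[0,0,25,0],[0,0,15,0],[0,0,8,0],[0,0,0,0],[0,0,0,0]]';  python3 -c "
from pat import *
go(.5821,-.0081,.0723,96)
"
```

```text
time_s: 14.8
position: [0.5836, -0.0077, 0.0771]
tool_rot: [0.0, 0.668, 0.744, 0.0]
ft_force: [0.9, -0.5, -0.3]
opening: 0.0271
t 14.8 pos [ 0.5836 -0.0077  0.0771] phi 96.16 tilt 0.08 open 0.0271 j7 1.71
turn 0.16 shift before turn [-0.2 -1.5  4.8] after turn [-0.2 -1.5  4.8]
```

```bash
python3 -m pendant '[[-0.2,-1,2.5,0],[0,0,1.5,0],[0,0,1,0],[0,0,0.5,0],[0,0,0,0],[0,0,0,0]]';python3 -m pendant '[[0,0,0,0],[0,0,0,0],[0,0,0,0],[0,0,0,0]]' 0.4; python3 -m pendant '[[0,0,-15,0],[0,0,-40,0],[0,0,-40,0],[0,0,0,0],[0,0,0,0]]';  python3 -c "
from pat import *
f,W=patches('pics/w7.png')
W[W[...,2]>.1]=np.nan
print(toppost(W,(.6226,-.004),.018,zmin=.085),toppost(W,(.583,-.008),.018,zmin=.085))
go(.46,-.2377,.16,0)"
```

```text
time_s: 15.4
position: [0.5825, -0.008, 0.0724]
tool_rot: [0.0, 0.668, 0.744, 0.001]
ft_force: [-2.9, -0.2, 6.7]
opening: 0.027
time_s: 15.8
position: [0.5819, -0.008, 0.0707]
tool_rot: [-0.0, 0.668, 0.744, -0.0]
ft_force: [0.9, 0.4, -0.5]
opening: 0.0512
time_s: 16.3
position: [0.583, -0.008, 0.168]
tool_rot: [0.001, 0.668, 0.744, 0.001]
ft_force: [-0.8, 0.2, -0.9]
opening: 0.0512
patch [197. 177.] 3950 mean [ 0.5861 -0.0706] circ [611.2 -97.6] 152.4
patch [482. 138.] 202 mean [0.5025 0.2333] circ [502.7 241.9] 16.8
patch [255. 175.] 315 mean [ 0.5747 -0.0099] circ [583.   -8.2] 17.6
patch [ 84. 202.] 604 mean [ 0.6217 -0.1887] circ [ 622.2 -189.1] 18.0
patch [357. 351.] 174 mean [0.7994 0.1509] circ [800.9 150. ] 17.7
shelf ((612.121337890625, -97.38166809082031), (150.3422393798828, 270.59954833984375), 5.9654130935668945)
pot ((611.8259887695312, -100.06880950927734), 41.434688568115234) 0.08365898047663656
(np.float64(0.0947), array([ 0.6221, -0.0044]), 14.1, 749) (np.float64(0.0947), array([ 0.5835, -0.0078]), 14.1, 865)
t 16.35 pos [ 0.5819 -0.0079  0.1663] phi 96.17 tilt 0.04 open 0.0512 j7 1.69
turn -83.83 shift before turn [-215.3 -146.     6.2] after turn [ 121.9 -229.8    6.2]
```

View pics/w7.png

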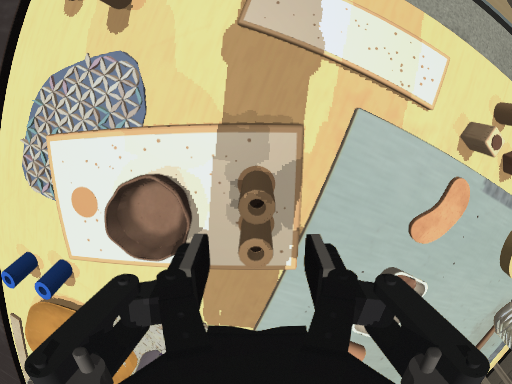

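Both posts stand within 1 mm of their patch centres, and the pot is unmoved. For R60b I'll turn the jaws fore-and-aft.

```bash
python3 -m pendant '[[0,0,0,8],[0,0,0,8],[0,0,0,8],[0,0,0,8],[0,0,0,8],[0,0,0,8],[0,0,0,8],[0,0,0,8],[0,0,0,8],[0,0,0,8]]'; python3 -m pendant '[[0,0,0,8],[0,0,0,8.2],[-25,28,0,0],[-25,29,0,0],[-25,29,0,0],[-25,29,0,0],[-25,29,0,0],[-25,29,0,0],[0,0,0,0],[0,0,0,0]]';  python3 -c "
from pat import *
f=bot.grab_frame('wrist'); W=wcloud(f); W[W[...,2]>.1]=np.nan; cv2.imwrite('pics/w8.png',f['frame'])
for c in ((.4,-.173),(.382,-.238)): print(toppost(W,c))
go(.3832,-.2377,.037,0)"
```

```text
time_s: 17.35
position: [0.5808, -0.008, 0.1641]
tool_rot: [-0.0, 0.99, 0.138, -0.002]
ft_force: [-0.3, -0.5, 0.3]
opening: 0.051
time_s: 18.35
position: [0.4308, -0.1811, 0.1649]
tool_rot: [-0.001, 1.0, -0.001, -0.001]
ft_force: [0.1, -0.2, 0.1]
opening: 0.0513
(np.float64(0.0846), array([ 0.4009, -0.1726]), 14.2, 813)
(np.float64(0.0595), array([ 0.3884, -0.2379]), 12.6, 214)
t 18.4 pos [ 0.4316 -0.1802  0.1651] phi -0.03 tilt 0.08 open 0.0513 j7 0.33
turn -0.03 shift before turn [-48.3  57.6 128.1] after turn [-48.3  57.6 128.1]
```

View pics/w8.png

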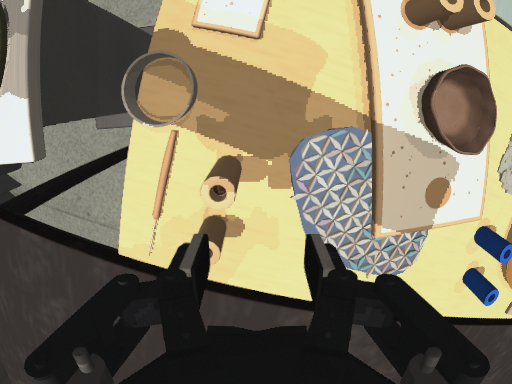

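The tall post is at (218,192), and R60b is partly hidden by the left finger at (212,250). Continue on the earlier fix (0.3832,-0.2377).

```bash
python3 -m pendant '[[-24,29,0,0],[-24,29,15,0],[0,0,25,0],[0,0,0,0],[0,0,0,0],[0,0,0,0]]';  python3 -c "
from pat import *
go(.3832,-.2377,.037,0)
go(.3832,-.2377,.037,0)"
```

```text
time_s: 19.0
position: [0.3853, -0.2381, 0.1266]
tool_rot: [0.0, 1.0, 0.001, 0.0]
ft_force: [0.9, 0.3, 1.0]
opening: 0.0513
t 19.0 pos [ 0.3853 -0.2381  0.1266] phi 0.12 tilt 0.06 open 0.0513 j7 0.49
turn 0.12 shift before turn [-2.2 -0.5 89.6] after turn [-2.2 -0.5 89.6]
t 19.0 pos [ 0.3853 -0.2381  0.1266] phi 0.12 tilt 0.06 open 0.0513 j7 0.49
turn 0.12 shift before turn [-2.2 -0.5 89.6] after turn [-2.2 -0.5 89.6]
```

```bash
python3 -m pendant '[[-1.5,0,25,0],[0,0,25,0],[0,0,25,0],[0,0,14,0],[0,0,0,0],[0,0,0,0]]'; python3 -m pendant '[[0,0,0,0],[0,0,0,0],[0,0,0,0],[0,0,0,0],[0,0,0,0],[0,0,0,0]]' 1 40;  python3 -c "
from pat import *
go(.3832,-.2377,.037,0)"
```

```text
time_s: 19.6
position: [0.3835, -0.2388, 0.0376]
tool_rot: [0.0, 1.0, 0.0, 0.0]
ft_force: [0.2, -0.1, -0.3]
opening: 0.051
time_s: 20.2
position: [0.3836, -0.2392, 0.0381]
tool_rot: [0.0, 1.0, -0.0, 0.001]
ft_force: [-0.3, 0.5, 6.5]
opening: 0.0272
t 20.2 pos [ 0.3836 -0.2392  0.0381] phi -0.02 tilt 0.15 open 0.0272 j7 0.6
turn -0.02 shift before turn [-0.4 -1.5  1.1] after turn [-0.4 -1.5  1.1]
```

```bash
python3 -m pendant '[[0,0,-25,0],[0,0,-45,0],[0,0,-45,0],[0,0,-12,0],[40,-8,0,0],[40,-9,0,0],[40,-8,0,0],[40,-9,0,0],[40,-8,0,0],[40,-8,0,0]]';  python3 -m pendant '[[0,0,0,-8],[0,0,0,-8],[0,0,0,-8],[0,0,0,-8],[0,0,0,-8],[0,0,0,-8],[0,0,0,-8],[0,0,0,-8],[0,0,0,-8],[0,0,0,-8]]'; python3 -m pendant '[[0,0,0,-8],[0,0,0,-8],[0,0,0,0],[0,0,0,0]]';python3 -c "
from pat import *
go(.6233,-.1889,.0731,96)
patches('pics/w9.png')
go(.6233,-.1889,.0731,96)"
```

```text
time_s: 21.2
position: [0.6237, -0.1881, 0.1629]
tool_rot: [-0.0, 1.0, 0.0, -0.0]
ft_force: [-0.2, -1.3, 0.0]
opening: 0.0273
time_s: 22.2
position: [0.622, -0.1888, 0.163]
tool_rot: [-0.001, 0.764, 0.645, -0.0]
ft_force: [-0.4, -0.2, -0.7]
opening: 0.027
time_s: 22.6
position: [0.6221, -0.1891, 0.1633]
tool_rot: [-0.0, 0.671, 0.742, -0.0]
ft_force: [0.8, 0.1, 0.0]
opening: 0.0267
t 22.6 pos [ 0.6221 -0.1891  0.1633] phi 95.77 tilt 0.04 open 0.0267 j7 2.01
turn -0.23 shift before turn [ 0.   1.2 90.2] after turn [ 0.   1.2 90.2]
patch [309. 129.] 2821 mean [ 0.5632 -0.1431] circ [603.5 -98.8] 148.3
patch [431. 164.] 272 mean [ 0.5814 -0.0164] circ [583.4  -8.3] 17.6
patch [256. 186.] 1096 mean [ 0.6221 -0.1889] circ [ 622.8 -188.3] 18.1
patch [426. 201.] 238 mean [ 0.6197 -0.0125] circ [622.9  -5.4] 18.0
patch [382. 249.] 547 mean [ 0.6784 -0.0463] circ [674.2 -40.3] 84.3
patch [462. 323.] 252 mean [0.7976 0.1305] circ [805.2 137.9] 26.9
shelf ((612.4525146484375, -97.893798828125), (150.3400115966797, 269.9168701171875), 6.084529876708984)
pot ((612.1170654296875, -100.57532501220703), 41.492515563964844) 0.08342836801963768
t 22.65 pos [ 0.6222 -0.189   0.1634] phi 95.8 tilt 0.03 open 0.0268 j7 2.01
turn -0.2 shift before turn [ 0.   1.2 90.3] after turn [ 0.   1.2 90.3]
```

View pics/w9.png

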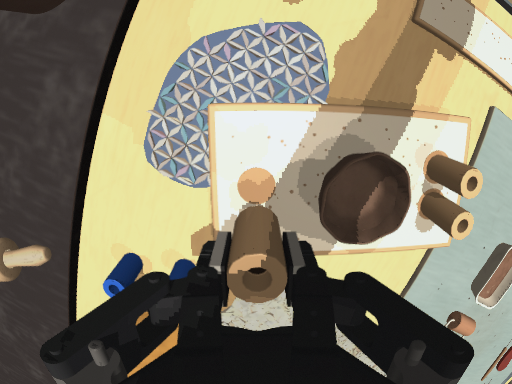

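Patch C is at (256,186), ahead of the held post; the pot is at (365,197). Descend.

```bash
python3 -m pendant '[[0,1.2,25,0],[0,0,25,0],[0,0,20,0],[0,0,13,0],[0,0,0,0],[0,0,0,0]]';  python3 -c "
from pat import *
go(.6233,-.1889,.0731,96)
"
```

```text
time_s: 23.25
position: [0.624, -0.189, 0.0813]
tool_rot: [0.0, 0.67, 0.743, 0.0]
ft_force: [1.6, -0.2, 0.1]
opening: 0.0268
t 23.25 pos [ 0.624  -0.189   0.0813] phi 95.93 tilt 0.04 open 0.0268 j7 2.03
turn -0.07 shift before turn [ 0.2 -0.7  8.2] after turn [ 0.2 -0.7  8.2]
```

```bash
python3 -m pendant '[[0,-0.5,4,0],[0,0,2.5,0],[0,0,1.5,0],[0,0,0.6,0],[0,0,0,0],[0,0,0,0]]'; python3 -c "
from pat import *
go(.6233,-.1889,.0731,96)
"
```

```text
time_s: 23.85
position: [0.6235, -0.189, 0.0732]
tool_rot: [0.0, 0.669, 0.743, 0.0]
ft_force: [-1.9, 0.2, 6.4]
opening: 0.0272
t 23.85 pos [ 0.6235 -0.189   0.0732] phi 95.97 tilt 0.06 open 0.0272 j7 2.04
turn -0.03 shift before turn [ 0.2 -0.1  0.1] after turn [ 0.2 -0.1  0.1]
```

```bash
python3 -m pendant '[[0,0,0,0],[0,0,0,0],[0,0,0,0],[0,0,0,0]]' 0.48; python3 -m pendant '[[0,0,-15,0],[0,0,-40,0],[0,0,-40,0],[0,0,0,0],[0,0,0,0]]';  python3 -c "
from pat import *
f,W=patches('pics/w10.png')
W[W[...,2]>.1]=np.nan
for c in ((.6226,-.004),(.583,-.008),(.622,-.189)): print(toppost(W,c,.018,zmin=.085))
go(.4265,.0745,.16,-14)"
```

```text
time_s: 24.25
position: [0.623, -0.1889, 0.0719]
tool_rot: [-0.0, 0.669, 0.743, -0.0]
ft_force: [-0.7, 0.3, -0.2]
opening: 0.0444
time_s: 24.75
position: [0.6241, -0.1893, 0.1698]
tool_rot: [0.002, 0.669, 0.743, 0.001]
ft_force: [-0.4, -0.6, -0.7]
opening: 0.0447
patch [299. 145.] 3187 mean [ 0.584  -0.1505] circ [611. -98.] 152.2
patch [429. 161.] 256 mean [ 0.581  -0.0165] circ [582.8  -8.9] 17.4
patch [257. 173.] 301 mean [ 0.6139 -0.19  ] circ [ 622.6 -188.3] 18.3
patch [424. 197.] 238 mean [ 0.6196 -0.0125] circ [622.7  -4.8] 17.5
patch [389. 244.] 499 mean [ 0.6772 -0.0361] circ [675.2 -32.7] 76.8
patch [461. 320.] 260 mean [0.7984 0.1317] circ [804.2 138.6] 26.7
shelf ((612.1951904296875, -97.68695068359375), (149.10491943359375, 270.54718017578125), 5.936885833740234)
pot ((612.2796020507812, -100.17768859863281), 41.72966003417969) 0.08367343644478084
(np.float64(0.0947), array([ 0.6223, -0.0048]), 14.5, 475)
(np.float64(0.0948), array([ 0.5844, -0.0085]), 14.8, 517)
(np.float64(0.0948), array([ 0.6223, -0.1889]), 14.1, 861)
t 24.8 pos [ 0.6232 -0.189   0.168 ] phi 95.97 tilt 0.06 open 0.0445 j7 2.02
turn -70.03 shift before turn [ 282.5 -168.2    7.8] after turn [254.6 208.1   7.8]
```

View pics/w10.png

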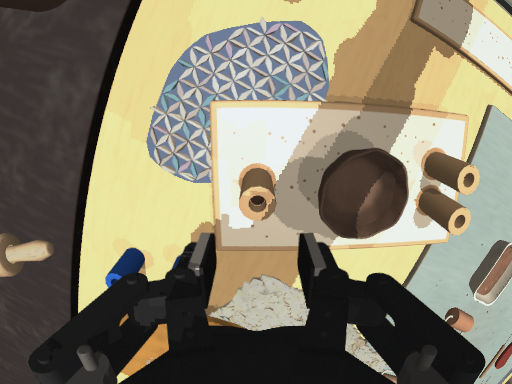

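All three posts stand on their patches (tops 94.7–94.8 mm, centres within about 1 mm). Now the batt.

```bash
python3 -m pendant '[[0,0,0,8],[0,0,0,8],[0,0,0,8],[0,0,0,8],[0,0,0,8],[0,0,0,8],[0,0,0,8],[0,0,0,8],[0,0,0,8],[0,0,0,8]]' 0; python3 -m pendant '[[0,0,0,8],[0,0,0,8],[0,0,0,8],[0,0,0,6],[-30,-30,0,0],[-40,-30,0,0],[-40,-30,0,0],[-40,-30,0,0],[-40,0,0,0],[-40,0,0,0]]';python3 -m pendant '[[-24,0,0,0],[0,0,0,0],[0,0,0,0]]';  python3 -c "
from pat import *
f=bot.grab_frame('wrist'); W=wcloud(f); cv2.imwrite('pics/w11.png',f['frame'])
m=(abs(W[...,2]-.010)<.0035)&(np.hypot(W[...,0]-.427,W[...,1]-.075)<.14)
m=cv2.morphologyEx(m.astype(np.uint8),cv2.MORPH_OPEN,np.ones((3,3)))
n,l,st,ce=cv2.connectedComponentsWithStats(m)
for i in range(1,n):
  if st[i,4]>200: print(ce[i],st[i,4],cv2.minAreaRect((W[l==i][:,:2]*1000).astype(np.float32)))
go(.4265,.0745,.16,-14)"
```

```text
time_s: 25.8
position: [0.6221, -0.1886, 0.1656]
tool_rot: [-0.0, 0.991, 0.136, -0.001]
ft_force: [0.1, 0.5, 0.4]
opening: 0.0851
time_s: 26.8
position: [0.4266, -0.0154, 0.1659]
tool_rot: [0.001, 0.993, -0.121, -0.001]
ft_force: [0.5, 0.2, 0.3]
opening: 0.0856
time_s: 27.1
position: [0.4054, -0.0108, 0.1668]
tool_rot: [-0.0, 0.993, -0.122, -0.0]
ft_force: [0.0, -0.6, -0.1]
opening: 0.0854
[257.11910275  99.04001447] 13820 ((424.2514953613281, 63.976627349853516), (203.60787963867188, 68.45571899414062), 75.99022674560547)
[355.53139081  36.7119255 ] 3329 ((541.1143798828125, 109.65172576904297), (70.00969696044922, 70.2549819946289), 75.73649597167969)
t 27.15 pos [ 0.406  -0.0111  0.167 ] phi -14.04 tilt 0.01 open 0.0855 j7 -0.38
turn -0.04 shift before turn [ -0.9 -88.    7. ] after turn [ -0.9 -88.    7. ]
```

View pics/w11.png

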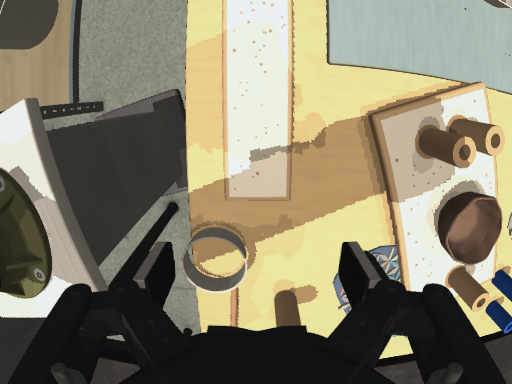

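The batt's near end is at (258,199) and its width measures 68 mm at 76.0°. The far end runs out of view, so the centre from the near end is (0.4268, 0.0743), which agrees with the overhead fix.

```bash
python3 -m pendant '[[-0.5,-30,10,0],[0,-30,20,0],[0,-28,30,0],[0,0,30,0],[0,0,0,0],[0,0,0,0],[0,0,0,0]]' 0 60;  python3 -c "
from pat import *
f=bot.grab_frame('wrist');cv2.imwrite('pics/w12.png',f['frame'])
go(.4268,.0743,.006,-14)"
```

```text
time_s: 27.85
position: [0.4281, 0.074, 0.0785]
tool_rot: [-0.0, 0.992, -0.123, 0.001]
ft_force: [0.4, -0.6, 0.1]
opening: 0.0854
t 27.9 pos [0.4281 0.0742 0.0787] phi -14.12 tilt 0.16 open 0.0854 j7 -0.47
turn -0.12 shift before turn [-1.5  0.3 72.7] after turn [-1.5  0.3 72.7]
```

View pics/w12.png

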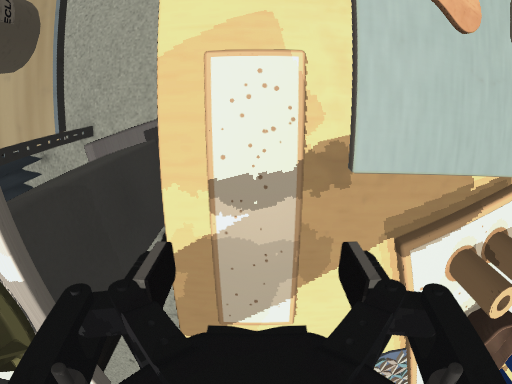

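The batt is centred between the fingers (edges at columns ~207 and ~303, finger midline 256). Descend in two steps.

```bash
python3 -m pendant '[[-1,0,25,0],[0,0,20,0],[0,0,12,0],[0,0,7,0],[0,0,0,0],[0,0,0,0]]';  python3 -c "
from pat import *
go(.4268,.0743,.006,-14)"
```

```text
time_s: 28.5
position: [0.4264, 0.0749, 0.0139]
tool_rot: [-0.0, 0.993, -0.122, 0.001]
ft_force: [0.6, -0.6, -0.1]
opening: 0.0852
t 28.5 pos [0.4264 0.0749 0.0139] phi -14.04 tilt 0.07 open 0.0852 j7 -0.41
turn -0.04 shift before turn [0.6 0.5 7.9] after turn [0.6 0.5 7.9]
```

```bash
python3 -m pendant '[[0.5,0.5,4,0],[0,0,4,0],[0,0,0,0],[0,0,0,0]]';  python3 -m pendant '[[0,0,0,0],[0,0,0,0],[0,0,0,0],[0,0,0,0],[0,0,0,0],[0,0,0,0]]' 1 50;python3 -c "
from pat import *
go(.4268,.0743,.006,-14)"
```

```text
time_s: 28.9
position: [0.4259, 0.0742, 0.0052]
tool_rot: [0.0, 0.993, -0.122, -0.0]
ft_force: [-0.6, 0.5, -0.4]
opening: 0.0854
time_s: 29.5
position: [0.4264, 0.0742, 0.0058]
tool_rot: [-0.0, 0.993, -0.122, 0.0]
ft_force: [-1.3, -0.8, 5.4]
opening: 0.0665
t 29.5 pos [0.4264 0.0742 0.0058] phi -14.03 tilt 0.03 open 0.0665 j7 -0.4
turn -0.03 shift before turn [ 0.4 -0.2 -0.2] after turn [ 0.4 -0.2 -0.2]
```

```bash
python3 -m pendant '[[0,0,-8,0],[0,0,-15,0],[0,0,-30,0],[0,0,-40,0],[0,0,-40,0],[0,0,-22,0],[0,0,0,0],[0,0,0,0]]';python3 -c "
from pat import *
f=bot.grab_frame('wrist');cv2.imwrite('pics/w13.png',f['frame']);W=wcloud(f)
s=bot.sense();p=s['position'];print(s['ft_force'])
m=(abs(W[...,2]-.16)<.03)&(np.hypot(W[...,0]-p[0],W[...,1]-p[1])<.13)
m[240:]=0
q=W[m]; c,_,_,_=np.linalg.lstsq(np.c_[q-0*q][:, [0,1]].tolist() and np.c_[q[:,:2],np.ones(len(q))],q[:,2],rcond=None)
print('plane',c,len(q),q[:,2].mean()); print(cv2.minAreaRect((q[:,:2]*1000).astype(np.float32)))
go(.6122,-.0977,.16,6)"
```

```text
time_s: 30.3
position: [0.4255, 0.0741, 0.1597]
tool_rot: [-0.0, 0.993, -0.122, -0.0]
ft_force: [-0.5, -0.7, -3.2]
opening: 0.0666
[-0.37808928  0.53671221 -1.89081348]
plane [-0.00148526 -0.00073638  0.16363521] 32582 0.16288068868173816
((439.743408203125, 134.14987182617188), (101.9089584350586, 79.45780181884766), 75.98635864257812)
t 30.35 pos [0.4248 0.0739 0.1588] phi -14.03 tilt 0.14 open 0.0664 j7 -0.52
turn -20.03 shift before turn [223.4 121.   -1.5] after turn [168.4 190.2  -1.5]
```

View pics/w13.png

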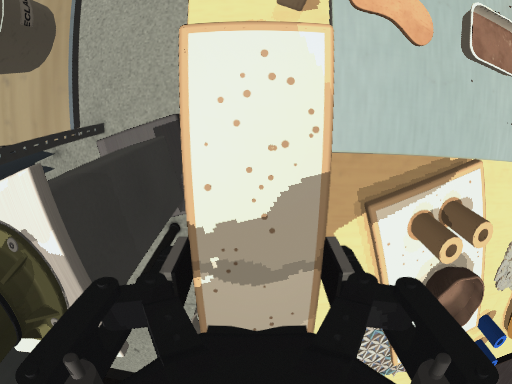

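The batt is held level (plane slope < 0.002) at 76.0°. Turn -20° and carry it over the shelf.

```bash
python3 -m pendant '[[0,0,0,-7],[0,0,0,-7],[0,0,0,-6.1],[20,25,0,0],[30,33,0,0],[30,33,0,0],[30,33,0,0],[30,33,0,0],[26,30,0,0],[0,0,0,0]]';python3 -m pendant '[[0,0,0,0],[0,0,0,0],[0,0,0,0]]';python3 -c "
from pat import *
f=bot.grab_frame('wrist');cv2.imwrite('pics/w14.png',f['frame']);W=wcloud(f)
s=bot.sense();p=s['position']
m=(abs(W[...,2]-p[2]-.004)<.008)&(np.hypot(W[...,0]-p[0],W[...,1]-p[1])<.14)
m[235:]=0
m=cv2.morphologyEx(m.astype(np.uint8),cv2.MORPH_OPEN,np.ones((5,5)))>0
q=W[m]; r=cv2.minAreaRect((q[:,:2]*1000).astype(np.float32)); print(r,q[:,2].mean())
d=np.array([np.cos(np.radians(96.05)),np.sin(np.radians(96.05))])
print('far end rel TCP', ((q[:,:2]-p[:2])@d).max())
e=(q[:,:2]-p[:2])@np.array([d[1],-d[0]]); print('side',e.min(),e.max())
go(.6122,-.0977,.16,6.05)"
```

```text
time_s: 31.35
position: [0.6117, -0.1, 0.1569]
tool_rot: [0.003, 0.999, 0.05, -0.002]
ft_force: [-0.9, 0.3, -3.5]
opening: 0.0661
time_s: 31.65
position: [0.6099, -0.0927, 0.1596]
tool_rot: [-0.001, 0.999, 0.054, -0.001]
ft_force: [-0.0, 0.1, -2.3]
opening: 0.0664
((602.588623046875, -29.655677795410156), (68.35021209716797, 98.61116790771484), 6.325488090515137) 0.1627774757799846
far end rel TCP 0.11280114180414962
side -0.03515456459120748 0.03344901335608712
t 31.7 pos [ 0.6102 -0.0927  0.16  ] phi 6.17 tilt 0.08 open 0.0666 j7 0.39
turn 0.12 shift before turn [ 1.5  5.1 -0. ] after turn [ 1.5  5.1 -0. ]
```

View pics/w14.png

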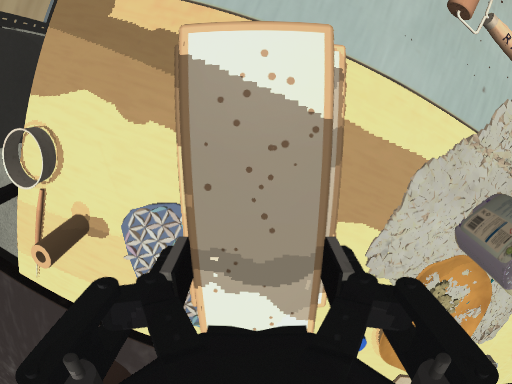

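The batt's centre matches the TCP along its length (far end +112.8 mm). Fine-align and lower it to 7 mm above the posts.

```bash
python3 -m pendant '[[1.8,5,15,0.1],[0,0,20,0],[0,0,10,0],[0,0,5,0],[0,0,0,0],[0,0,0,0],[0,0,0,0]]';python3 -c "
from pat import *
go(.6125,-.0976,.1008,6.05)
f=bot.grab_frame('scene');cv2.imwrite('pics/s15.png',cv2.resize(f['frame'][170:320,200:380],None,fx=4,fy=4,interpolation=3))
go(.6125,-.0976,.1008,6.05)"
```

```text
time_s: 32.4
position: [0.6138, -0.0991, 0.1111]
tool_rot: [0.0, 0.999, 0.052, 0.001]
ft_force: [0.5, -0.1, -2.4]
opening: 0.0663
t 32.4 pos [ 0.6138 -0.0991  0.1111] phi 5.98 tilt 0.09 open 0.0663 j7 0.43
turn -0.07 shift before turn [-1.2 -1.6 10.3] after turn [-1.2 -1.6 10.3]
t 32.45 pos [ 0.6138 -0.0991  0.1111] phi 5.97 tilt 0.09 open 0.0662 j7 0.43
turn -0.08 shift before turn [-1.1 -1.6 10.3] after turn [-1.1 -1.6 10.3]
```

View pics/s15.png

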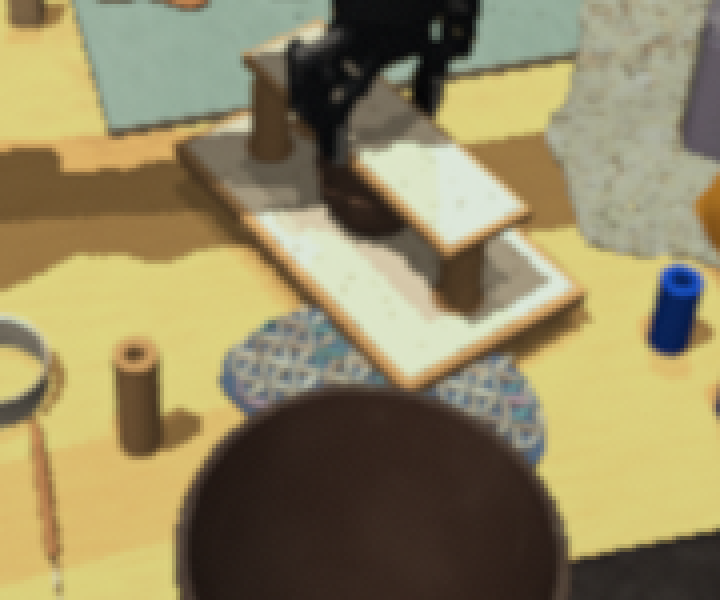

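The scene crop shows the batt just over the posts, with the pot clear below it. Lower gently.

```bash
python3 -m pendant '[[-0.8,-1.3,4,0],[0,0,3,0],[0,0,0.8,0],[0,0,0,0],[0,0,0,0]]';python3 -c "
from pat import *
go(.6125,-.0976,.1008,6.05)"
```

```text
time_s: 32.95
position: [0.6123, -0.0978, 0.1024]
tool_rot: [0.0, 0.999, 0.052, 0.0]
ft_force: [-1.3, -0.2, -2.7]
opening: 0.0666
t 32.95 pos [ 0.6123 -0.0978  0.1024] phi 5.97 tilt 0.01 open 0.0666 j7 0.43
turn -0.08 shift before turn [ 0.2 -0.2  1.6] after turn [ 0.2 -0.2  1.6]
```

```bash
python3 -m pendant '[[0,0,0.8,0],[0,0,0.6,0],[0,0,0,0],[0,0,0,0]]';python3 -c "
from pat import *
go(.6125,-.0976,.1008,6.05)"
```

```text
time_s: 33.35
position: [0.6122, -0.0978, 0.101]
tool_rot: [-0.0, 0.999, 0.052, 0.0]
ft_force: [-1.1, 0.4, -2.5]
opening: 0.0663
t 33.35 pos [ 0.6122 -0.0978  0.101 ] phi 5.97 tilt 0.0 open 0.0663 j7 0.43
turn -0.08 shift before turn [ 0.3 -0.2  0.2] after turn [ 0.3 -0.2  0.2]
```

```bash
python3 -m pendant '[[0,0,0.4,0],[0,0,0.3,0],[0,0,0,0],[0,0,0,0]]'
```

```text
time_s: 33.75
position: [0.6124, -0.0978, 0.101]
tool_rot: [-0.0, 0.999, 0.052, 0.0]
ft_force: [-3.0, 0.9, 4.0]
opening: 0.0664
```

Contact felt (weight off, +4 N). Release.

```bash
python3 -m pendant '[[0,0,0,0],[0,0,0,0],[0,0,0,0],[0,0,0,0]]' 0;python3 -m pendant '[[0,0,-5,0],[0,0,-15,0],[0,0,-35,0],[0,0,-40,0],[0,0,-40,0],[0,0,0,0],[0,0,0,0]]';python3 -m pendant '[[0,40,0,0],[0,40,0,0],[0,30,0,0],[0,0,0,0],[0,0,0,0],[0,0,0,0]]';python3 -c "
from pat import *
f=bot.grab_frame('wrist');cv2.imwrite('pics/w16.png',f['frame']);W=wcloud(f)
go(.6,0,.2,0)
m=(abs(W[...,2]-.105)<.006)&(np.hypot(W[...,0]-.6125,W[...,1]+.0976)<.14)
q=W[m];print(cv2.minAreaRect((q[:,:2]*1000).astype(np.float32)),len(q),q[:,2].mean())
print('slope',np.linalg.lstsq(np.c_[q[:,:2],np.ones(len(q))],q[:,2],rcond=None)[0])
m=(abs(W[...,2]-.035)<.005)&(np.hypot(W[...,0]-.6125,W[...,1]+.0976)<.17)
print(cv2.minAreaRect((W[m][:,:2]*1000).astype(np.float32)))
f=bot.grab_frame('scene');cv2.imwrite('pics/s16.png',cv2.resize(f['frame'][110:320,170:410],None,fx=3.3,fy=2.8,interpolation=3))
"
```

```text
time_s: 34.15
position: [0.6123, -0.0978, 0.1002]
tool_rot: [0.0, 0.999, 0.052, 0.0]
ft_force: [0.9, 0.4, 0.6]
opening: 0.0855
time_s: 34.85
position: [0.613, -0.0981, 0.2376]
tool_rot: [-0.0, 0.999, 0.052, 0.002]
ft_force: [-0.1, -0.8, 0.3]
opening: 0.0855
time_s: 35.45
position: [0.6236, -0.2054, 0.2344]
tool_rot: [-0.001, 0.999, 0.053, -0.001]
ft_force: [-0.1, -0.2, 0.2]
opening: 0.0853
t 35.5 pos [ 0.6239 -0.2051  0.2346] phi 6.11 tilt 0.1 open 0.0853 j7 0.57
turn 6.11 shift before turn [  -1.9 -206.4   34.9] after turn [ -23.9 -205.    34.9]
((614.6339111328125, -122.59215545654297), (68.88713836669922, 174.49180603027344), 6.049187183380127) 14527 0.10413182089401557
slope [-0.00034334  0.00065789  0.10442361]
((614.8877563476562, -119.98311614990234), (151.03562927246094, 222.5808868408203), 5.878145694732666)
```

View pics/w16.png

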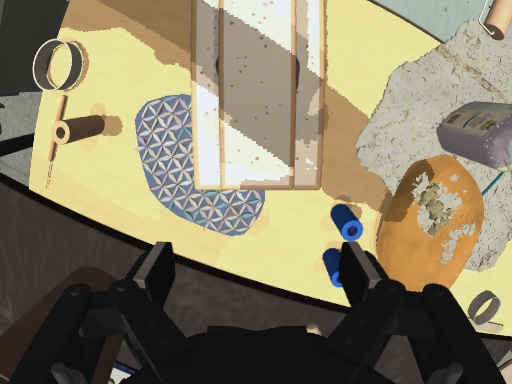

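View pics/s16.png

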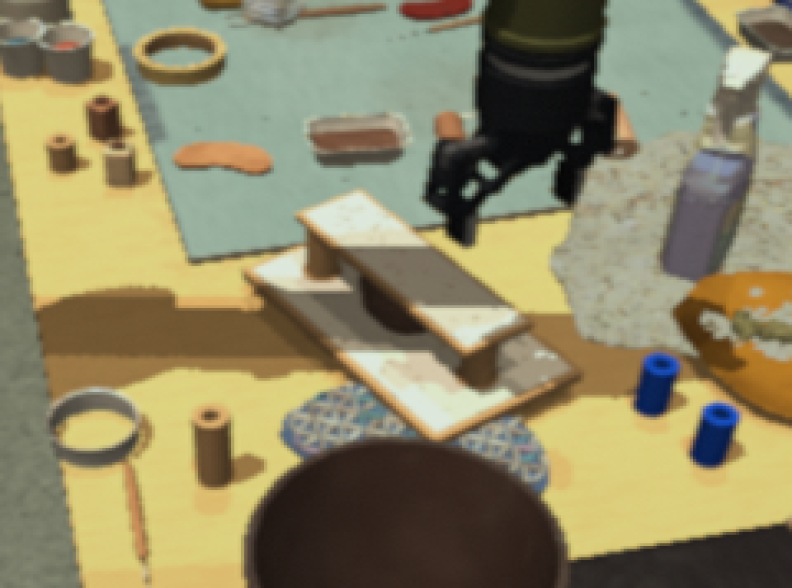

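The batt lies level (slope < 0.001, top 104–105 mm) on the posts. Working back from its visible end, its centre is (0.6119, -0.0975) against the shelf centre (0.6125, -0.0976), and its lateral edges sit evenly on the shelf. Its angle is 6.05°, against 5.9–6.1° for the shelf. The tall and short posts are where they were, and the robot is clear.

```bash
python3 -c "
from workcell import bot
print(bot.sense()['time_s']); print(bot.close_job())"
```

```text
35.55
the job is handed in; nothing more can be done
None
```

The deck is built and handed in at 35.6 s. The three 60 mm posts stand upright on the bare patches, and the narrow batt lies level across them.

- **Posts:** all three are within about 1 mm of their patch centres, with tops at 94.7–94.8 mm. That was measured before the batt went on; after that I checked them only by eye in the scene picture.
- **Batt:** its slope is under 0.001 and its top is at about 104–105 mm. Its centre is within about 1 mm of the shelf centre, and its angle is 6.05° against about 6° for the shelf. The last view cut off its far end, so I worked out the lengthwise centring from the visible end.
- **Pot and other things:** the pot measured the same (within about 1 mm) through the last post placing and is visibly clear under the batt. I never gripped the short post, the tall post, the stamps or the blue look-alikes, and the last picture shows them still standing.

No check failed. The top camera's first fixes differed from the scene camera's by up to about 6 mm, so I used the wrist camera for the posts and patches, and it agreed closely with the sizes given.

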